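Put the sample cuvette in the photometer's beam

TASK

One of the photometer's two carriages holds the capped sample cuvette: push that carriage in with the fingertips all the way to its end stop, then let it go, so that it springs back and latches on its stop pin with the sample in the beam. Leave the other carriage, with the short check block, out at its loading position. Nothing is to be picked up: do not touch the cuvette or the check block, and leave the vial, bottle and rack beside the photometer where they stand.

Things in the scene. Friction and masses are not known exactly. Their poses are not given: they have to be found in the camera images.
- photometer: Low white two-channel bench photometer, fixed, 210 mm wide, 225 mm deep. Origin on the table under the middle of its front face; x points into the machine (carriages are pushed in along +x), y to its left, z up. Carriage centre lines at y = +50 mm (left) and -50 mm (right). Roof 74 mm high for the first 100 mm behind the front face, then sloping up to a rear 95 mm high.
- carriage_left (a joint): Left carriage: metres pushed in along the photometer's x. 0 = out, loading position (held there by its spring); 0.057 = end stop; 0.045 = measuring position, latched on the stop pin. The spring resists with 5 N at 0 rising to 8 N at the end stop; pin and damper add 2 to 3 N. Let go short of 0.045 it slides fully out again; let go beyond, it comes back to 0.045 and stays.
- carriage_right (a joint): Right carriage, the same as the left one. The damper brings a released carriage back at up to 0.35 m/s. Pushing in again once latched does not unlatch it.
- carriage_left_plate (a point): Centre of the outer (robot-side) face of the left carriage's grey upright push plate, 25 mm above the table. Plate 78 mm wide, 10 mm thick, 6 to 44 mm above the table; its outer face stands 73 mm in front of the photometer's front face at joint 0, 28 mm when latched, 16 mm at the end stop. The pocket centre lies 47 mm behind that face.
- carriage_right_plate (a point): The same point on the right carriage. There is 22 mm between the two plates. Behind the plate each carriage is a solid bar 50 mm wide, its top 40 mm above the table.
- pin_left (a joint): Sprung vertical stop pin of the left carriage: round black knob 18 mm wide on the roof, 75 mm behind the front face, top 103 mm above the table. Metres risen: 0 = down. It rises 8 mm by itself while the carriage's ramp passes under it and drops back to 0 just as the carriage reaches 0.045. It need not be handled.
- pin_right (a joint): Stop pin of the right carriage, the same.
- cuvette: Round clear glass sample cuvette, 24 mm across, with a white ribbed screw cap, 52 mm tall in all; origin at the centre of its underside. It stands loose in the pocket of one of the two carriages, its foot 12 mm and its top 64 mm above the table (24 mm above the carriage). It rides with the carriage, with under 1 mm of play.
- check_block: Plain round metal check block, 24 mm across, 36 mm tall, no cap; origin at the centre of its underside. It stands in the pocket of the other carriage, its top 48 mm above the table (8 mm above the carriage).
- vial: Small capped vial, 22 mm across, 45 mm tall, standing in front of the photometer between the lines of the two carriages, about 32 to 52 mm in front of the plates. Origin under its centre. Leave alone.
- reagent_bottle: Amber bottle, 56 mm across, 110 mm tall, close to the photometer's left side. Leave alone.
- cuvette_rack: White rack 126 x 66 mm holding six more capped cuvettes, 58 mm tall, close to the photometer's right side. Leave alone.
Not all that is in view belongs to the job. What is shaped like the cuvette but brown or yellow is not meant.

How it is judged (in metres and radians):
On the way:
1. the carriage that holds the cuvette is pushed in to its end stop (((y of cuvette in the frame of photometer above 0 m and value of joint carriage_left above 0.0535 m) or (y of cuvette in the frame of photometer below 0 m and value of joint carriage_right above 0.0535 m))), for 0.05 s.
At the end, for the whole second after the job is handed in: The carriage with the cuvette rests latched on its stop pin (joint between 0.041 and 0.0485, still, its pin down within 3 mm); the other carriage is out (within 4 mm); cuvette and check block stand upright, seated in their pockets (((y of cuvette in the frame of photometer above 0 m and value of joint carriage_left between 0.041 and 0.0485 m and velocity of joint carriage_left between -0.01 and 0.01 m/s and value of joint pin_left below 0.003 m and value of joint carriage_right below 0.004 m) or (y of cuvette in the frame of photometer below 0 m and value of joint carriage_right between 0.041 and 0.0485 m and velocity of joint carriage_right between -0.01 and 0.01 m/s and value of joint pin_right below 0.003 m and value of joint carriage_left below 0.004 m)) and z of cuvette in the frame of photometer between 0.008 and 0.018 m and angle between each of cuvette, check_block's own z axis and vertical below 0.2 rad and z of check_block in the frame of photometer between 0.008 and 0.018 m and linear speed of cuvette below 0.02 m/s); the robot touches nothing.
It fails at once if the cuvette or the check block is touched by the robot (contact force between any of the fingers, the arm and cuvette above 0.3 N or contact force between any of the fingers, the arm and check_block above 0.3 N).
It fails at once if the cuvette or the check block is lifted in its pocket by more than 10 mm (z of any of cuvette, check_block in the frame of photometer above 0.022 m).
It fails at once if the carriage with the check block is pushed in by more than 10 mm ((y of cuvette in the frame of photometer above 0 m and value of joint carriage_right above 0.01 m) or (y of cuvette in the frame of photometer below 0 m and value of joint carriage_left above 0.01 m)).
It fails at once if the vial, bottle or rack is moved by more than 25 mm (distance of any of vial, reagent_bottle, cuvette_rack from where it was at the start of the episode above 0.025 m).
It also fails if it takes over 35 s, if anything falls off the work surface, if the arm or the gripper's body presses on something with over 40 N, if the wrist force passes 120 N, or if a joint passes its speed limit or range.

ROBOT

A 6-joint arm with a two-finger parallel gripper is mounted at the origin on the work surface. World frame = base frame: x ahead of the robot, y to its left, z up, the work surface at z = 0. Lengths are in m, angles in degrees, forces in N, time in s.
With the tool pointing down it reaches from about 0.35 to 0.875 m from the base axis. Payload 4.2 kg.
Tool frame: the origin (TCP) lies midway between the tips of the shut fingers; the grasp point (between the pads) lies 19 mm behind it (r.pinch_z is the distance from the TCP to the grasp point, in m); z points along the fingers, y is the line along which they close (so a half turn about z gives the same grasp; the last joint's range is limited). The gripper opens to 87 mm and grips with 3 to 60 N. Pads are 19 mm wide; open, the fingers measure 117 mm over their backs; the gripper's body (75 mm by 190 mm) begins 51 mm behind the grasp point.
Start: joints at [-61.616, 22.042, 0.453, 0, -68.411, -14.817], TCP at [0.147, -0.608, 0.223] pointing down, gripper open.
Joint ranges: [-179.83, 179.83], [-69.29, 118.12], [-61.27, 80.66], [-181.25, 117.63], [-171.15, -9.14], [-177.46, 177.46]. Speed limits (degrees/s): [159.86, 159.86, 180, 180, 180, 180].

INTERFACE

Orientations are given as a 3x3 rotation matrix whose columns are the frame's x, y, z axes.
In Python, from station import r, imaging, models gives the robot as it stands. The module is installed in compiled form; this text tells all that it offers.
- The arm moves only by the tool apply_moves, never from a script. Its argument "moves" is a list of rows, each a list of 2 entries, a list of its own where there are three numbers: the shift along the tool's x, y, z in m, then the turn about the tool's z in degrees. A call has 1 to 5 rows; each row shifts and turns the commanded pose from where the row before left it, along the tool's axes as they then stand; what a row does not reach is not made up. A row lasts 1/12 s, in which the tool goes at most 41.7 mm and 7.16 degrees, less where a joint would pass 70% of its speed; a pose out of reach is approached as far as the arm can. A call is refused whole if a number of a shift passes 0.0417 or a number of a turn 7.16, either way. A call with a gripper value outside its range is refused whole. "hand" is the finger opening in m, from 0 to 0.087, set as the call begins (left out, the last holds). The fingers move at their own pace and stop on an object; the grip force is fixed at half the most. Time passes only in rows, so rows that do not move let the fingers close. It gives the time, the measured TCP pose, the force, the opening and the grip force at its end, in the units of the state.
- r.sense(): the state, without advancing time (a new reading comes with each control period).
- imaging.capture(name): name is "scene" or "side" or "wrist"; returns a dict with "frame" (400x640x3 uint8, blue, green, red), "intrinsics" (3x3 intrinsics, pixels), "eye" and "orientation" of the camera in the world. Camera axes: x right, y down, z forward; pixel columns grow to the right and rows downward; lengths in m; the calibration is good to about 2 mm. A picture is of the moment at which its call begins. There is no depth.
- r.finish_job(): hands the job in; it is judged then, once.
Trained networks look in a picture, given as the dict that the camera call returned (one of the last four; its "shot" number tells which), for a name from the list of things; names that differ only in an ending like _2 or _b are one class to them, and where a whole thing is asked for, a point or a joint stands for the part that bears it (a point fixed in the world has none). Each returns a list of dicts, best first, with "confidence" (0 to 1); they miss things now and then, are a little off and sometimes report something else, mostly with a low value. They report only what shows in the picture. A call takes as long as a camera call. They do not tell look-alikes from the thing itself.
- models.cut_out(picture, target): "region" (400x640 bool, what is visible of it) and "extent" ([left, top, width, height] as shares, 0 to 1, of the picture: columns of its width, rows of its height, round what is visible of it).
- models.place_of(picture, target): "at" ([column, row] as shares, 0 to 1, of the picture: columns of its width, rows of its height: a listed point, or the origin of a listed thing).
The state is a dict: "time_s": time; "joints": joint angles; "joint_velocities": joint speeds; "effort": joint torques, N m; "tcp_pos": TCP position; "ee_rot": TCP orientation; "wrist_force": force on the tool from outside, world axes, zero at the start; "moment": the same for the moment, N m; "gripper_width": opening from 0.0 (shut) to 1.0 (fully open); "gripper_force": force on a finger pad.
Only numpy, scipy, OpenCV 4.12 (cv2) and the standard library are available. Lean on these libraries where they do the work, as an engineer would, in place of code of your own. Each camera call takes 0.05 s, during which the arm holds its last target. There are 200 camera calls.

## Working session

There is one attempt and no reset: what is moved stays moved. The work goes in short steps, Python scripts to look and compute and a tool call to move; the robot and the scene stay as the last step left them, time stands still between calls to the robot, and variables do not carry over. Pictures are saved under pics/ and viewed, at most 10 in all, crops included, and the job is handed in when it is done.

Besides the shell and the picture viewer there is one more tool, called after "Emit:" as name([rows], argument=value, ...), one row to a line, values as JSON. apply_moves: Moves the arm, as the interface text tells. Its arguments: {"type":"object","properties":{"moves":{"type":"array"},"hand":{"type":"number"}},"required":["moves"]}

```bash
mkdir -p pics; cat > h.py <<'E'
import numpy as np, cv2
from station import r, imaging, models
def ray(c,uv):
    K=np.array(c["intrinsics"]);d=np.array(c["orientation"])@np.linalg.solve(K,[uv[0],uv[1],1.]);return np.array(c["eye"]),d
def onz(c,uv,z):
    e,d=ray(c,uv);return e+d*(z-e[2])/d[2]
def proj(c,p):
    q=np.array(c["orientation"]).T@(np.array(p)-np.array(c["eye"]));q=np.array(c["intrinsics"])@q;return q[:2]/q[2]
E
python3 - <<'E'
from h import *
Z=dict(photometer=0,carriage_left_plate=.025,carriage_right_plate=.025,cuvette=.012,check_block=.012,vial=0,reagent_bottle=0,cuvette_rack=0)
for n in("scene","side"):
    c=imaging.capture(n);cv2.imwrite(f"pics/{n}0.png",c["frame"]);print(n,np.round(c["eye"],3))
    for t,z in Z.items():
        for d in models.place_of(c,t)[:3]:
            uv=np.array(d["at"])*[640,400];print(t,round(d["confidence"],2),uv.round(),onz(c,uv,z).round(3))
s=r.sense();print(s["time_s"],s["tcp_pos"],np.round(s["ee_rot"],3))
E
```

```text
scene [1.082 0.059 0.792]
photometer 0.74 [274. 213.] [ 0.601 -0.067  0.   ]
carriage_left_plate 0.68 [299. 176.] [ 0.52  -0.022  0.025]
carriage_right_plate 0.6 [252. 179.] [ 0.534 -0.121  0.025]
cuvette 0.62 [326. 164.] [0.472 0.035 0.012]
cuvette 0.6 [343. 181.] [0.518 0.075 0.012]
cuvette 0.56 [302. 197.] [ 0.564 -0.011  0.012]
check_block 0.54 [258. 198.] [ 0.572 -0.104  0.012]
vial 0.48 [275. 170.] [ 0.488 -0.079  0.   ]
reagent_bottle 0.68 [193. 239.] [ 0.674 -0.224  0.   ]
reagent_bottle 0.66 [352. 219.] [0.605 0.096 0.   ]
cuvette_rack 0.74 [194. 240.] [ 0.674 -0.222  0.   ]
side [ 0.373 -0.67   0.483]
photometer 0.93 [319. 264.] [ 0.596 -0.062  0.   ]
carriage_left_plate 0.9 [264. 241.] [ 0.52  -0.01   0.025]
carriage_right_plate 0.55 [293. 283.] [ 0.535 -0.124  0.025]
carriage_right_plate 0.42 [254. 285.] [ 0.481 -0.112  0.025]
cuvette 0.85 [225. 245.] [0.463 0.015 0.012]
cuvette 0.62 [295. 247.] [ 0.569 -0.022  0.012]
cuvette 0.56 [250. 226.] [0.513 0.059 0.012]
check_block 0.69 [295. 242.] [ 0.571 -0.01   0.012]
check_block 0.64 [319. 278.] [ 0.578 -0.108  0.012]
reagent_bottle 0.92 [299. 214.] [0.61  0.092 0.   ]
cuvette_rack 0.94 [413. 322.] [ 0.675 -0.221  0.   ]
0.9 [ 0.14663477 -0.60752911  0.2225569 ] [[-0.972 -0.235  0.   ]
 [-0.235  0.972 -0.   ]
 [-0.    -0.    -1.   ]]
```

```bash
python3 - <<'E'
import cv2
a=cv2.imread("pics/scene0.png")[120:280,150:390];b=cv2.imread("pics/side0.png")[170:350,190:450]
cv2.imwrite("pics/c1.png",cv2.resize(a,(800,533),interpolation=2));cv2.imwrite("pics/c2.png",cv2.resize(b,(800,554),interpolation=2))
E
```

```text
(no output)
```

View pics/c1.png

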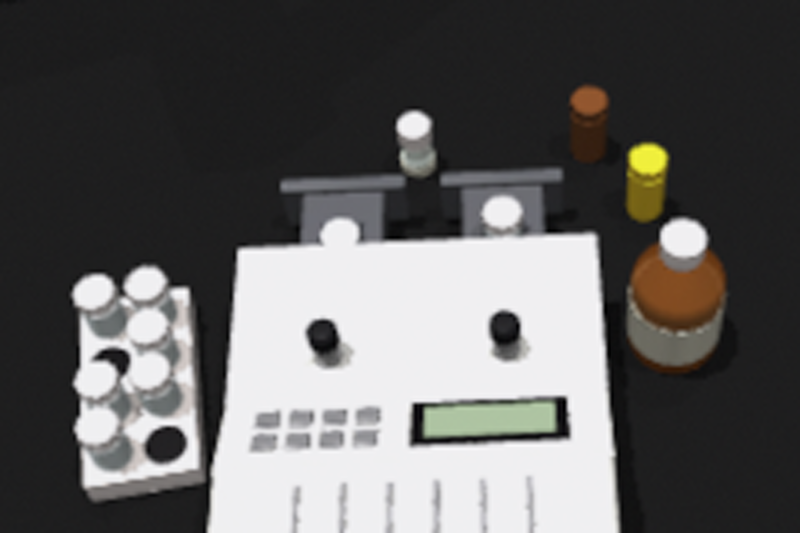

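View pics/c2.png

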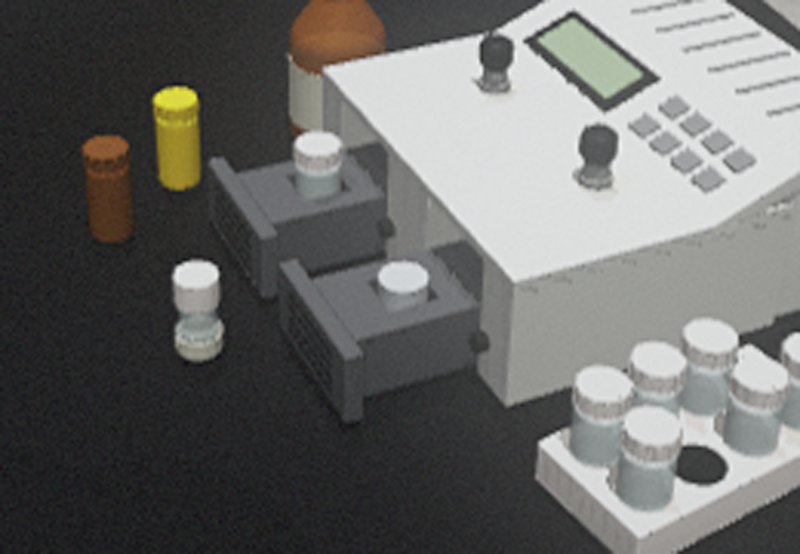

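The left pocket (scene ≈(301,183), side ≈(293,217)) holds the tall ribbed-cap piece. The right pocket (side ≈(321,258)) holds a low one. The look-alikes are the vial (254,270), brown (225,232), yellow (248,215) and the rack cuvettes. I'll check the heights by triangulation and fit the photometer pose.

```bash
cat >> h.py <<'E'
def tri(cs,uvs):
    A=np.zeros((3,3));b=np.zeros(3)
    for c,u in zip(cs,uvs):
        e,d=ray(c,u);d/=np.linalg.norm(d);P=np.eye(3)-np.outer(d,d);A+=P;b+=P@e
    return np.linalg.solve(A,b)
E
python3 - <<'E'
from h import *
from scipy.optimize import least_squares
C=[imaging.capture("scene"),imaging.capture("side")]
S=lambda x,y:(150+x*.3,120+y*.3)
D=lambda x,y:(190+x*.325,170+y*.325)
for n,a,b in[("Lcap",S(502,208),D(318,147)),("Rtop",S(340,233),D(403,277)),("vialtop",S(414,124),D(196,272))]:print(n,tri(C,[a,b]).round(4))
# model points, scene px, side px
P=[((0,.105,.074),S(597,234),D(325,70)),((0,-.105,.074),S(239,248),D(515,282)),
((-.073,.089,.044),S(562,170),D(213,160)),((-.073,.011,.044),S(442,174),D(264,238)),((-.073,-.011,.044),S(405,179),D(285,263)),((-.073,-.089,.044),S(281,184),D(350,355)),
((.075,.05,.097),S(505,324),D(497,50)),((.075,-.05,.097),S(323,332),D(598,140))]
def W(q,p):
    c,s=np.cos(q[2]),np.sin(q[2]);return np.array([q[0]+c*p[0]-s*p[1],q[1]+s*p[0]+c*p[1],p[2]])
f=lambda q:np.concatenate([np.r_[proj(C[0],W(q,p))-a,proj(C[1],W(q,p))-b] for p,a,b in P])
o=least_squares(f,[.598,-.065,.13],loss="soft_l1");q=o.x;print(q,np.degrees(q[2]),f(q).reshape(-1,4).round(1).tolist())
print("Lplate",W(q,(-.073,.05,.025)))
v=tri(C,[S(414,124),D(196,272)]);c,s=np.cos(q[2]),np.sin(q[2])
for n,w in[("vial",v),("tcp",r.sense()["tcp_pos"]),("brown",(.467,.025,0)),("yellow",(.515,.067,0))]:
    d=np.array(w[:2])-q[:2];print(n,"in phot",c*d[0]+s*d[1],-s*d[0]+c*d[1])
E
```

```text
Lcap [ 0.5661 -0.0133  0.0635]
Rtop [ 0.5787 -0.1119  0.0477]
vialtop [ 0.489  -0.0771  0.0455]
[ 0.60072901 -0.05899931  0.11789274] 6.754756261006529 [[-0.7, 0.8, -0.6, -0.9], [-0.4, 1.3, 0.3, -0.6], [-0.2, -0.0, -1.9, -0.7], [-1.1, 0.3, -0.6, -0.7], [-0.5, -0.7, -1.8, -0.9], [-0.4, -0.6, -0.9, 0.5], [-0.2, 1.8, 0.1, -0.9], [-0.4, 1.9, 0.6, -0.5]]
Lplate [ 0.52235473 -0.01793262  0.025     ]
vial in phot -0.11308660828680657 -0.004794829718477904
tcp in phot -0.5154602941895009 -0.4913045575553347
brown in phot -0.1229207677027602 0.09914542602490982
yellow in phot -0.0703139172415366 0.13520813924161693
```

Triangulated tops are 63.5 mm on the left (cuvette) and 47.7 mm on the right (check block), so the left carriage is the one. The pose fit residuals are about 1 px. I'll shut the fingers, align the yaw and go to photometer (-0.125, +0.035).

Emit:
apply_moves([
  [[0, 0, 0], 6.85],
  [[-0.0195, 0.0263, 0], 0],
  [[-0.0195, 0.0263, 0], 0],
  [[-0.0195, 0.0263, 0], 0],
  [[-0.0195, 0.0263, 0], 0],
], hand=0)

```text
time_s: 1.42
tcp_pos: [0.2121, -0.4928, 0.2224]
ee_rot: [[-0.993, -0.116, -0.0], [-0.116, 0.993, -0.0], [0.0, -0.0, -1.0]]
wrist_force: [0.3, 0.3, -0.2]
gripper_width: 0.702
gripper_force: 0.0
```

Emit:
apply_moves([
  [[-0.0195, 0.0263, 0], 0],
  [[-0.0195, 0.0263, 0], 0],
  [[-0.0195, 0.0263, 0], 0],
  [[-0.0195, 0.0263, 0], 0],
  [[-0.0195, 0.0263, 0], 0],
])

```text
time_s: 1.83
tcp_pos: [0.2938, -0.3506, 0.2228]
ee_rot: [[-0.993, -0.117, 0.001], [-0.117, 0.993, -0.0], [-0.001, -0.001, -1.0]]
wrist_force: [1.5, 0.8, -0.5]
gripper_width: 0.327
gripper_force: 0.0
```

Emit:
apply_moves([
  [[-0.0195, 0.0263, 0], 0],
  [[-0.0195, 0.0263, 0], 0],
  [[-0.0195, 0.0263, 0], 0],
  [[-0.0195, 0.0263, 0], 0],
  [[-0.0195, 0.0263, 0], 0],
])

```text
time_s: 2.25
tcp_pos: [0.3753, -0.2085, 0.223]
ee_rot: [[-0.993, -0.117, 0.001], [-0.117, 0.993, -0.0], [-0.001, -0.0, -1.0]]
wrist_force: [0.2, -0.0, 0.2]
gripper_width: 0.015
gripper_force: 0.0
```

Emit:
apply_moves([
  [[-0.0195, 0.0263, 0], 0],
  [[-0.0195, 0.0263, 0], 0],
  [[-0.0195, 0.0263, 0], 0],
  [[-0.0195, 0.0263, 0], 0],
  [[-0.0195, 0.0263, 0], 0],
])

```text
time_s: 2.67
tcp_pos: [0.4567, -0.0663, 0.223]
ee_rot: [[-0.993, -0.117, 0.001], [-0.117, 0.993, 0.0], [-0.001, -0.0, -1.0]]
wrist_force: [0.1, 0.4, -0.5]
gripper_width: 0.001
gripper_force: 0.0
```

Emit:
apply_moves([
  [[-0.0195, 0.0263, 0], 0],
  [[0, 0, 0], 0],
  [[0, 0, 0], 0],
])

```text
time_s: 2.92
tcp_pos: [0.473, -0.0382, 0.2224]
ee_rot: [[-0.993, -0.12, -0.0], [-0.12, 0.993, -0.0], [0.0, -0.0, -1.0]]
wrist_force: [0.0, -0.3, 0.3]
gripper_width: 0.006
gripper_force: 0.0
```

Emit:
apply_moves([
  [[0, 0, 0.035], 0],
  [[0, 0, 0.035], 0],
  [[0, 0, 0.03], 0],
  [[0, 0, 0.02], 0],
  [[0, 0, 0], 0],
])

```text
time_s: 3.33
tcp_pos: [0.4686, -0.041, 0.0988]
ee_rot: [[-0.993, -0.115, -0.009], [-0.115, 0.993, -0.001], [0.01, -0.0, -1.0]]
wrist_force: [-0.9, -0.1, -0.6]
gripper_width: 0.003
gripper_force: 0.0
```

```bash
python3 - <<'E'
from h import *
c=imaging.capture("side");cv2.imwrite("pics/c3.png",cv2.resize(c["frame"][120:350,150:450],(783,600),interpolation=2))
E
```

```text
(no output)
```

View pics/c3.png

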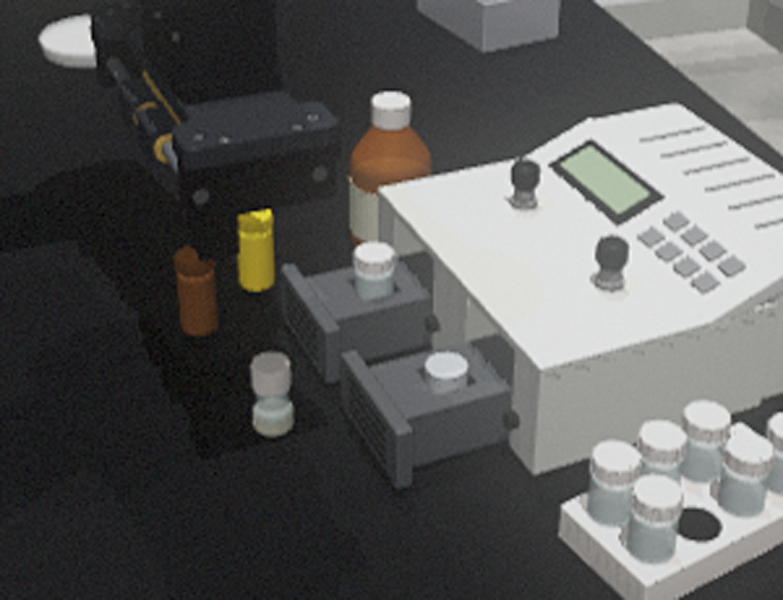

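The fingertips (crop ≈(205,240)) hang clear in front of the left plate, between the vial (272,395) and the brown look-alike (197,290). Continuing down to z ≈ 0.030.

Emit:
apply_moves([
  [[0, 0, 0.03], 0],
  [[0, 0, 0.025], 0],
  [[0, 0, 0.017], 0],
  [[0, 0, 0], 0],
  [[0, 0, 0], 0],
])

```text
time_s: 3.8
tcp_pos: [0.4734, -0.0398, 0.0317]
ee_rot: [[-0.993, -0.117, 0.001], [-0.117, 0.993, -0.0], [-0.001, -0.0, -1.0]]
wrist_force: [0.6, 0.6, 0.5]
gripper_width: 0.004
gripper_force: 0.0
```

```bash
python3 - <<'E'
from h import *
c=imaging.capture("side");cv2.imwrite("pics/c4.png",cv2.resize(c["frame"][120:350,150:450],(783,600),interpolation=2));print(r.sense()["tcp_pos"])
E
```

```text
[ 0.47400709 -0.03953402  0.0323511 ]
```

View pics/c4.png

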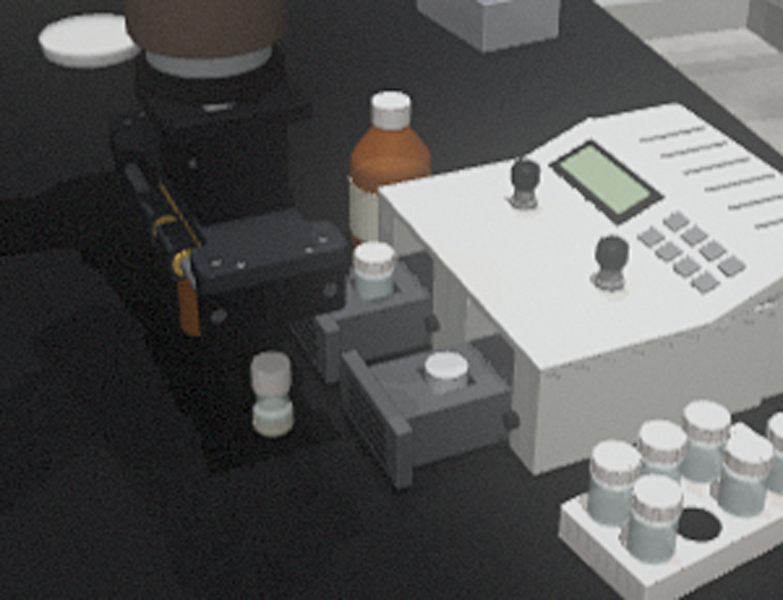

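The vial is still standing and the tip is in front of the left plate. Now pushing in.

Emit:
apply_moves([
  [[-0.015, 0, 0.002], 0],
  [[-0.015, 0, 0], 0],
  [[-0.01, 0, 0], 0],
  [[-0.01, 0, 0], 0],
  [[0, 0, 0], 0],
])

```text
time_s: 4.27
tcp_pos: [0.5219, -0.034, 0.0296]
ee_rot: [[-0.993, -0.116, -0.002], [-0.116, 0.993, -0.0], [0.002, -0.0, -1.0]]
wrist_force: [-3.6, -1.0, 3.0]
gripper_width: 0.002
gripper_force: 2.2
```

Emit:
apply_moves([
  [[-0.01, 0, 0], 0],
  [[-0.01, 0, 0], 0],
  [[-0.01, 0, 0], 0],
  [[0, 0, 0], 0],
])

```text
time_s: 4.6
tcp_pos: [0.5471, -0.0314, 0.0279]
ee_rot: [[-0.993, -0.115, -0.011], [-0.115, 0.993, -0.002], [0.011, -0.0, -1.0]]
wrist_force: [-7.4, -3.3, -0.8]
gripper_width: 0.002
gripper_force: 4.3
```

Emit:
apply_moves([
  [[-0.008, 0, 0], 0],
  [[-0.006, 0, 0], 0],
  [[-0.006, 0, 0], 0],
  [[0, 0, 0], 0],
])

```text
time_s: 4.93
tcp_pos: [0.5675, -0.0291, 0.0279]
ee_rot: [[-0.993, -0.115, -0.009], [-0.115, 0.993, -0.002], [0.01, -0.0, -1.0]]
wrist_force: [-7.5, -2.0, 1.0]
gripper_width: 0.008
gripper_force: 3.9
```

Emit:
apply_moves([
  [[-0.004, 0, 0], 0],
  [[0, 0, 0], 0],
])

```text
time_s: 5.1
tcp_pos: [0.5683, -0.029, 0.0278]
ee_rot: [[-0.993, -0.115, -0.016], [-0.115, 0.993, -0.002], [0.016, -0.0, -1.0]]
wrist_force: [-13.3, -1.2, 5.7]
gripper_width: 0.006
gripper_force: 6.4
```

Emit:
apply_moves([
  [[-0.004, 0, 0], 0],
  [[0, 0, 0], 0],
  [[0, 0, 0], 0],
])

```text
time_s: 5.35
tcp_pos: [0.5684, -0.0291, 0.0277]
ee_rot: [[-0.993, -0.114, -0.023], [-0.114, 0.993, -0.003], [0.024, -0.0, -1.0]]
wrist_force: [-20.0, -1.2, 12.6]
gripper_width: 0.0
gripper_force: 9.9
```

Emit:
apply_moves([
  [[-0.003, 0, 0], 0],
  [[0, 0, 0], 0],
  [[0, 0, 0], 0],
])

```text
time_s: 5.6
tcp_pos: [0.5685, -0.0291, 0.0276]
ee_rot: [[-0.993, -0.114, -0.03], [-0.113, 0.994, -0.004], [0.03, -0.001, -1.0]]
wrist_force: [-25.1, -0.4, 16.7]
gripper_width: 0.007
gripper_force: 12.6
```

At 25 N it no longer moves, at the position expected for the end stop. Backing straight out.

Emit:
apply_moves([
  [[0.012, 0, 0], 0],
  [[0.01, 0, 0], 0],
  [[0.02, 0, 0], 0],
  [[0.025, 0, 0], 0],
  [[0.025, 0, 0], 0],
])

```text
time_s: 6.02
tcp_pos: [0.4918, -0.0372, 0.0295]
ee_rot: [[-0.993, -0.117, 0.004], [-0.117, 0.993, 0.001], [-0.004, 0.0, -1.0]]
wrist_force: [-0.5, 0.6, -0.2]
gripper_width: 0.007
gripper_force: 0.0
```

Emit:
apply_moves([
  [[0.025, 0, 0], 0],
  [[0, 0, -0.02], 0],
  [[0, 0, -0.04], 0],
  [[0, 0, -0.04], 0],
  [[0, 0, -0.04], 0],
])

```text
time_s: 6.43
tcp_pos: [0.4667, -0.0402, 0.1714]
ee_rot: [[-0.993, -0.117, 0.003], [-0.117, 0.993, 0.001], [-0.003, 0.0, -1.0]]
wrist_force: [1.4, 0.5, -0.7]
gripper_width: 0.003
gripper_force: 0.0
```

Emit:
apply_moves([
  [[0.03, 0, -0.02], 0],
  [[0.03, 0, -0.02], 0],
  [[0, 0, 0], 0],
  [[0, 0, 0], 0],
  [[0, 0, 0], 0],
])

```text
time_s: 6.85
tcp_pos: [0.4074, -0.0471, 0.2094]
ee_rot: [[-0.993, -0.117, 0.003], [-0.117, 0.993, 0.001], [-0.003, 0.001, -1.0]]
wrist_force: [0.5, 0.5, -0.1]
gripper_width: 0.006
gripper_force: 0.0
```

```bash
python3 - <<'E'
from h import *
C=[imaging.capture("scene"),imaging.capture("side")]
q=[.60073,-.059,.1179];c_,s_=np.cos(q[2]),np.sin(q[2])
for c in C:
  for t in("carriage_left_plate","carriage_right_plate"):
    for d in models.place_of(c,t)[:1]:
        w=onz(c,np.array(d["at"])*[640,400],.025);e=w[:2]-q[:2];print(t,round(d["confidence"],2),"x",round(c_*e[0]+s_*e[1],4),"y",round(-s_*e[0]+c_*e[1],4))
cv2.imwrite("pics/c5.png",cv2.resize(C[1]["frame"][120:350,150:450],(783,600),interpolation=2))
E
```

```text
carriage_left_plate 0.67 x -0.0279 y 0.047
carriage_right_plate 0.83 x -0.0667 y -0.0509
carriage_left_plate 0.62 x -0.0354 y 0.0501
carriage_right_plate 0.6 x -0.0738 y -0.0564
```

View pics/c5.png

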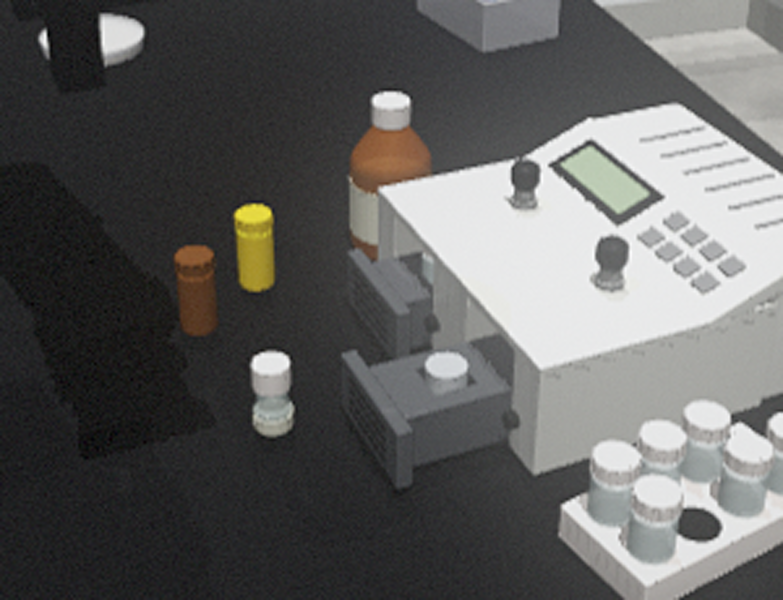

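The left carriage is latched, with its plate at crop (390,310), about 28 mm in front of the face, and its pin down at (525,185). The right carriage is out, the vial, bottle and rack haven't moved, and the arm is clear.

```bash
python3 -c "
from station import r
print(r.finish_job())"
```

```text
the job is handed in; nothing more can be done
None
```

The job is handed in: the left carriage with the cuvette was pushed to its end stop and sprang back to latch on its pin, and the right carriage stayed out; the last image showed this, but the hand-in returned no verdict.

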